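# Trace the bent seam under the lapping arm with the spring stylus

## Robot

A 7-joint arm with a two-finger parallel gripper is mounted at the origin on the work surface. World frame = base frame: x ahead of the robot, y to its left, z up, the work surface at z = 0. Lengths are in m, angles in rad, forces in N, time in s.
With the tool pointing down it reaches from about 0.4 to 0.875 m from the base axis. Payload 19.3 kg.
Tool frame: the origin (TCP) lies at the very end of the fingers, on their centre line; the grasp point (between the pads) lies 19 mm behind it; z points along the fingers, y is the direction in which the jaws open and shut (so a half turn about z gives the same grasp; the last joint's range is limited). The gripper opens to 85 mm and grips with 20 to 120 N. Pads are 22 mm wide; open, the fingers measure 114 mm over their backs; the gripper's body (76 mm by 85 mm) begins 54 mm behind the grasp point. The pads swing forward as they close: fully open they stand 13 mm farther back than shut.
Start: joints at [1.215, 0.521, -0.036, 1.599, 0.021, 1.021, -0.113], TCP at [0.176, -0.6, 0.231] pointing down, gripper open.
Joint ranges: [-2.91, 2.91], [-0.3, 2.13], [-1.5, 1.42], [0.17, 2.43], [-1.26, 4.41], [0.16, 1.93], [-2.52, 2.52]. Speed limits (rad/s): [1.89, 1.89, 2.39, 2.39, 3.01, 3.01, 3.01].

## Interface

Orientations are given as [roll, pitch, yaw] about the fixed x, y, z axes, in that order (R = Rz(yaw) Ry(pitch) Rx(roll)).
In Python, from workcell import bot, grab_frame, calibration, workorder gives the robot as it stands.
- The arm moves only by the tool move_arm, never from a script. Its arguments are lists of equal length, an entry for each row: "jaw": the closure in counts, from 0 (fully open) to 255 (shut); "dp": the shift along the tool's x, y, z in units of 800 mm (1.0 is 800 mm), a list of three; "rotation": the turn, a rotation vector about the tool's x, y, z in units of pi rad (1.0 is pi rad), a list of three. In form: {"jaw": [jaw, ...], "dp": [[dx, dy, dz], ...], "rotation": [[rx, ry, rz], ...]}. A call has 1 to 10 rows; each row shifts and turns the commanded pose from where the row before left it, along the tool's axes as they then stand; what a row does not reach is not made up. A row lasts 1/8 s, in which the tool goes at most 62.5 mm and 10.7 degrees, less where a joint would pass 70% of its speed; a pose out of reach is approached as far as the arm can. A call with a number of a shift or a turn outside -1 to 1 is refused whole. A call with a gripper value outside its range is refused whole. The fingers move at their own pace and stop on an object; "squeeze" is the grip in N (left out, the last holds). Time passes only in rows, so rows that do not move let the fingers close. It gives the time, the measured TCP pose, the force and the opening at its end, in the units of the state.
- bot.observe(): the state, without advancing time (a new reading comes with each control period).
- grab_frame(name): name is "side" or "top" or "wrist"; returns the picture (400x640x3 uint8, blue, green, red); there is no depth.
- calibration(name): a dict with "camera_matrix" (3x3 intrinsics, pixels), "T" (4x4, takes a point from camera to world coordinates). Camera axes: x right, y down, z forward; pixel columns grow to the right and rows downward; lengths in m; the calibration is good to about 2 mm. A picture is of the moment at which its call begins: read the wrist's pose just before it. calibration takes no time and is no camera call; for the wrist camera it gives the pose at the moment of the call.
- workorder.job_done(): hands the job in, once; it reports no verdict.
The state is a dict: "clock": time; "qpos": joint angles; "qd": joint speeds; "joint_efforts": joint torques, N m; "position": TCP position; "tool_rot": TCP orientation; "force": force on the tool from outside, world axes, zero at the start; "moment": the same for the moment, N m; "grip_width": finger opening in m.
Only numpy, scipy, OpenCV 4.12 (cv2) and the standard library are available. Lean on these libraries where they do the work, as an engineer would, in place of code of your own. Each camera call takes 0.05 s, during which the arm holds its last target. There are 200 camera calls.

## Task

Check the joint seam on the lapping station: take the orange spring stylus from its stand and, with the sprung ball tip lightly pressed into the corner at the foot of the bright aluminium plate, draw it slowly (no faster than about 5 cm/s) along the whole seam from the yellow mark, round the bend, to the red mark. Then put the stylus back upright in its stand, fully down on its flange, and let go. Be gentle: never push hard on the station, do not knock the station with the gripper, and leave the bottle, steel ring and green box where they are.

Things in the scene. Friction and masses are not known exactly. Their poses are not given: they have to be found in the camera images.
- station: Lapping station (sizes here and below in mm), fixed; place and yaw vary. Origin at bench height right below the bend of the seam; z up; y along the seam, yellow to red, away from the robot; x to the aluminium side, the robot's right. The arm lies right over the seam, so an upright tool cannot get in: come from the open -x side (robot's left), stylus leaning back that way 30 to 45 degrees from vertical.
- plate_top (a point): Centre of the top face (26 above the bench) of the dark steel base plate, 130 in x, 160 in y, in a round tray of diameter 250, rim 14 high. On it a 12 thick bright aluminium plate in two halves, each 74 long. Its edge to station -x (robot's left) forms the seam, two straight lines, meeting in the bend (station x=0, y=0) and each turning back by 0.26 rad towards +x. The seam is the inside corner at the foot of that edge.
- bar_end (a point): Free end of the blue swing arm, middle of its underside, 116 above the bench (90 above the base plate). The arm is a level bar 34 wide in station x (x -9 to 25), 30 high, running along station y from here (y=-160) to y=185, above the whole seam.
- weight_top (a point): Top centre of the black and yellow weight on the arm: diameter 80, from 146 to 211 above the bench, at station x=8, y=-125; a thin steel pin stands 20 higher.
- pillar_top (a point): Top of the blue pillar's black knob, 198 above the bench, at station x=10, y=175. The pillar's head has diameter 68, its foot is 90 x 85 and 30 high.
- seam_yellow (a point): Start of the seam, at the yellow stripe on the bright aluminium plate, 56 mm from the bend. Like the other four seam points it is where the CENTRE of the stylus ball is when the ball lies in the corner: 5 mm above the base plate and 5 mm out from the aluminium edge (31 mm above the bench).
- seam_2 (a point): Seam point (ball centre) 30 mm from the bend towards the yellow end.
- seam_bend (a point): Seam point (ball centre) at the bend.
- seam_4 (a point): Seam point (ball centre) 30 mm from the bend towards the red end.
- seam_red (a point): End of the seam, at the red mark, 56 mm from the bend (ball centre).
- stand: Stylus stand, fixed; place and yaw vary, and it may swap places with the bottle. Blue foot 100 x 100, two blue legs, aluminium top plate 80 x 80 and 12 thick, its top 112 above the bench, with a round hole of 28 mm diameter through it; below the hole all is open down to the foot (10 mm high). Origin at bench height under the hole, z up.
- stand_hole (a point): Centre of the stand's hole at the top face of the plate, 112 above the bench.
- stylus: Spring stylus, 175 long, about 165 g, loose, upright in the stand, its flange on the plate. Origin on the axis under the flange; z towards the handle. Black flange (diameter 40, z 0 to 6); orange square handle 24 x 24, z 6 to 80, sides along its x and y: grip it across two flat sides. Below: barrel of diameter 20 to z=-50, taper to diameter 12 at z=-67, then a sprung 7 mm pin with a ball.
- tip (a point): Centre of the ball (diameter 10) at the end of the stylus pin, on the axis, 90 mm below the stylus origin when not pressed.
- plunger (a joint): How far the sprung pin is pushed into the barrel, along the stylus axis: 0 free, at most 0.012 m. Starts to give at about 0.8 N and takes 200 N per metre more (about 3.2 N fully in, after which it is hard); it springs back. About 5 mm is a good light press.
- bottle: White bottle with a red cap, diameter 66, 170 high, standing loose; origin at the centre of its underside. Bystander.
- lap_ring: Steel ring, outer diameter 90, 22 high, lying loose; origin at the centre of its underside. Bystander.
- green_box: Yellow-green closed box, 80 x 110 (along its y), 50 high, loose; origin at the centre of its underside. Bystander.
Things that resemble listed ones, but are neither listed nor needed, are in the scene too. Of the things like the stylus, leave any that is turquoise; of the rest the larger one is meant. What is meant by the stand is not brown, and is the smaller of those in its own colour.

How it is judged:
On the way, in this order (a step that is already met when the one before it is completed fails the run):
1. the ball tip lies in the seam at the yellow mark, touching the station and moving slowly (distance between tip and seam_yellow below 0.008 m and contact force between stylus and station above 0.2 N and linear speed of stylus below 0.06 m/s), for 0.04 s.
2. the ball tip lies in the seam half-way from the yellow mark to the bend, touching the station and moving slowly (distance between tip and seam_2 below 0.008 m and contact force between stylus and station above 0.2 N and linear speed of stylus below 0.06 m/s), for 0.04 s.
3. the ball tip lies in the seam at the bend, touching the station and moving slowly (distance between tip and seam_bend below 0.008 m and contact force between stylus and station above 0.2 N and linear speed of stylus below 0.06 m/s), for 0.04 s.
4. the ball tip lies in the seam half-way from the bend to the red mark, touching the station and moving slowly (distance between tip and seam_4 below 0.008 m and contact force between stylus and station above 0.2 N and linear speed of stylus below 0.06 m/s), for 0.04 s.
5. the ball tip lies in the seam at the red mark, touching the station and moving slowly (distance between tip and seam_red below 0.008 m and contact force between stylus and station above 0.2 N and linear speed of stylus below 0.06 m/s), for 0.04 s.
6. the stylus stands in its stand again, flange down (horizontal distance between stylus and stand_hole below 0.007 m and z of stylus in the frame of stand_hole between -0.004 and 0.004 m and angle between stylus's own z axis and vertical below 0.08 rad), for 0.2 s.
At the end, for the whole second after the job is handed in: After the trace, the stylus stands released and at rest in its stand: its axis within 7 mm of the hole's centre, flange within 4 mm of the plate's top, within 0.08 rad of upright; bottle, steel ring and green box are within 25 mm of where they started (all of step 6 and linear speed of stylus below 0.02 m/s and distance of each of bottle, lap_ring, green_box from where it was at the start of the episode below 0.025 m); the robot touches nothing.
It fails at once if the stylus presses on the station with more than 15 N (contact force between stylus and station above 15 N).
It fails at once if the stylus rubs on the station faster than 0.12 m/s (contact force between stylus and station above 0.2 N and linear speed of stylus above 0.12 m/s).
It fails at once if the gripper or the robot hits the station (more than 5 N) (contact force between any of the fingers, the arm and station above 5 N).
It fails at once if the bottle, steel ring or green box is moved by more than 25 mm (distance of any of bottle, lap_ring, green_box from where it was at the start of the episode above 0.025 m).
It also fails if it takes over 72 s, if anything falls off the work surface, if the arm or the gripper's body presses on something with over 40 N, if the wrist force passes 120 N, or if a joint passes its speed limit or range.

## Working session

There is one attempt and no reset: what is moved stays moved. The work goes in short steps, Python scripts to look and compute and a tool call to move; the robot and the scene stay as the last step left them, time stands still between calls to the robot, and variables do not carry over. Pictures are saved under pics/ and viewed, about 8 in all and at most 12, crops included, and the job is handed in when it is done.

Besides the shell and the picture viewer there is one more tool, called after ">>>" by a JSON object that holds its "fn" and its "kwargs". move_arm: Moves the arm, as the interface text tells. Shifts and turns lie within -1 to 1; 1 stands for 800 mm of shift or pi rad of turn. Its arguments: {"type":"object","properties":{"jaw":{"type":"array","items":{"type":"number"}},"dp":{"type":"array","items":{"type":"array","items":{"type":"number","minimum":-1,"maximum":1}}},"rotation":{"type":"array","items":{"type":"array","items":{"type":"number","minimum":-1,"maximum":1}}},"squeeze":{"type":"number"}},"required":["jaw","dp","rotation"]}

```bash
ls; mkdir -p pics; python3 - <<'E'
from workcell import bot, grab_frame, calibration
import cv2,numpy as np
print(bot.observe())
for n in("side","top"):
    cv2.imwrite(f"pics/{n}0.png",grab_frame(n)); c=calibration(n); print(n,np.round(c["camera_matrix"],1).tolist(),np.round(c["T"],4).tolist())
E
```

```text
pics
{'clock': 0.0, 'qpos': array([ 1.2148051 ,  0.52201054, -0.03630082,  1.59999712,  0.02118818,
        1.02109196, -0.11279548]), 'qd': array([ 0.00011452,  0.00010076, -0.00093937, -0.00150559, -0.00033545,
       -0.00030059,  0.00134835]), 'joint_efforts': array([ 1.05570114e-03, -9.27108765e+01,  1.97998323e+00, -3.69931090e+01,
        1.78549852e-02,  8.15085339e-03,  5.45572402e-05]), 'position': array([ 0.17605761, -0.5993448 ,  0.23073209]), 'tool_rot': array([-3.14047331e+00,  8.29608611e-05,  2.85756396e-01]), 'force': array([-0.14144421, -0.64206027, -0.99915021]), 'moment': array([ 0.01575971,  0.02952504, -0.00626288]), 'grip_width': 0.08537256705025421}
side [[486.9, 0.0, 318.4], [0.0, 486.9, 197.3], [0.0, 0.0, 1.0]] [[-0.9614, -0.2054, 0.1831, 0.338], [-0.2743, 0.6653, -0.6943, 0.8348], [0.0208, -0.7177, -0.696, 1.038], [0.0, 0.0, 0.0, 1.0]]
top [[515.2, 0.0, 318.5], [0.0, 515.2, 191.0], [0.0, 0.0, 1.0]] [[-0.0045, -0.997, 0.0779, 0.4532], [-0.9999, 0.0037, -0.0108, -0.0517], [0.0105, -0.0779, -0.9969, 1.7203], [0.0, 0.0, 0.0, 1.0]]
```

View pics/top0.png

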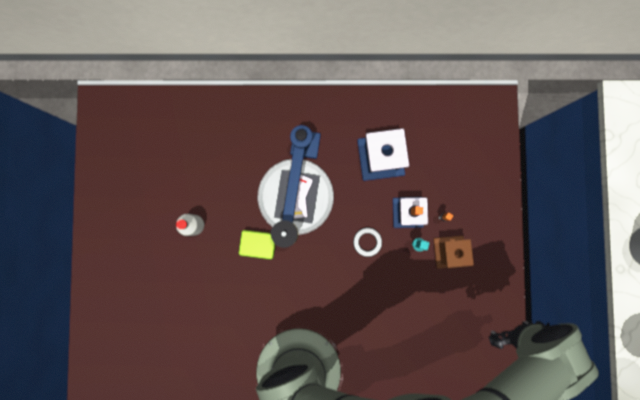

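View pics/side0.png

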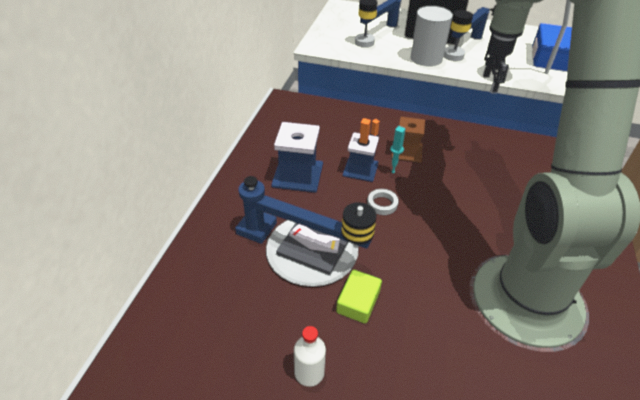

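The top picture shows stylus candidates: orange on the small blue stand (418,211), orange just beside it (447,216), and turquoise (421,244). The stands are large blue (387,150), small blue (413,211) and brown (457,252). The station bar runs from the weight (284,234) to the knob (302,136). My choice is the small blue stand and the larger orange stylus in it. I'll check that with a crop.

```bash
cat > h.py <<'E'
import numpy as np,cv2
from scipy.spatial.transform import Rotation as Rn
from workcell import bot, grab_frame, calibration
def ray(c,uv):
    K=np.array(c["camera_matrix"]);T=np.array(c["T"])
    d=T[:3,:3]@np.linalg.solve(K,[uv[0],uv[1],1.]);return T[:3,3],d
def onz(c,uv,z):
    o,d=ray(c,uv);return o+d*(z-o[2])/d[2]
def proj(c,p):
    T=np.array(c["T"]);q=T[:3,:3].T@(np.asarray(p,float)-T[:3,3]);q=np.array(c["camera_matrix"])@q;return q[:2]/q[2]
def tri(c1,u1,c2,u2):
    A=[];b=[]
    for c,u in((c1,u1),(c2,u2)):
        o,d=ray(c,u);d=d/np.linalg.norm(d);P=np.eye(3)-np.outer(d,d);A.append(P);b.append(P@o)
    return np.linalg.lstsq(np.vstack(A),np.hstack(b),rcond=None)[0]
def blobs(m,amin=8):
    n,l,s,c=cv2.connectedComponentsWithStats(m.astype(np.uint8))
    return [(s[i][4],c[i].round(1).tolist(),s[i][:4].tolist()) for i in range(1,n) if s[i][4]>=amin]
def hsv(im,lo,hi): return cv2.inRange(cv2.cvtColor(im,cv2.COLOR_BGR2HSV),lo,hi)>0
E
python3 - <<'E'
from h import *
t=cv2.imread("pics/top0.png");s=cv2.imread("pics/side0.png")
ct,cs=calibration("top"),calibration("side")
roi=np.zeros((400,640),bool);roi[100:300,150:520]=1
print("orange top",blobs(hsv(t,(5,170,120),(20,255,255))&roi),"side",blobs(hsv(s,(5,170,120),(20,255,255))))
w=blobs((t.min(2)>170)&roi,30);print("white top",w); print("white side",blobs(s.min(2)>190,30))
for n,uv,z in(("knob",(301,134),.198),("weight",(283.5,234),.211),("standtop",(413,211),.112),("bigstand",(387,150),.15)):
    p=onz(ct,uv,z);print(n,p.round(4),proj(cs,p).round(1))
a=cv2.resize(t[115:275,370:480],None,fx=3.5,fy=3.5,interpolation=cv2.INTER_CUBIC)
b=cv2.resize(s[105:255,335:435],None,fx=3.73,fy=3.73,interpolation=cv2.INTER_CUBIC)
h=min(len(a),len(b));cv2.imwrite("pics/c1.png",np.hstack([a[:h],b[:h]]))
E
```

```text
orange top [(np.int32(48), [417.2, 210.5], [414, 207, 8, 8]), (np.int32(48), [448.4, 216.3], [445, 213, 8, 8])] side [(np.int32(184), [364.4, 129.4], [360, 118, 11, 25]), (np.int32(92), [374.8, 126.4], [371, 119, 8, 16])]
white top [(np.int32(1324), [387.2, 149.8], [367, 129, 42, 42]), (np.int32(974), [271.0, 190.9], [258, 160, 33, 65]), (np.int32(968), [318.6, 198.0], [299, 161, 34, 72]), (np.int32(346), [303.1, 195.6], [296, 176, 16, 41]), (np.int32(542), [413.2, 211.5], [401, 198, 27, 27]), (np.int32(149), [188.9, 228.2], [178, 219, 19, 16]), (np.int32(298), [367.4, 242.0], [354, 229, 27, 27])]
white side [(np.int32(97), [183.1, 5.8], [176, 0, 17, 16]), (np.int32(18522), [131.9, 225.1], [0, 0, 276, 400]), (np.int32(6159), [381.9, 44.6], [292, 0, 200, 84]), (np.int32(371), [434.5, 13.5], [418, 7, 34, 14]), (np.int32(145), [376.7, 21.4], [367, 13, 21, 18]), (np.int32(71), [188.7, 24.3], [184, 17, 10, 17]), (np.int32(1976), [531.9, 68.5], [500, 23, 67, 73]), (np.int32(64), [87.6, 110.3], [81, 105, 12, 14]), (np.int32(854), [297.0, 135.5], [275, 122, 44, 28]), (np.int32(288), [363.5, 143.6], [349, 133, 29, 20]), (np.int32(43), [89.3, 150.9], [84, 146, 10, 11]), (np.int32(213), [382.9, 199.6], [369, 190, 29, 20]), (np.int32(154), [284.6, 227.3], [276, 221, 18, 14]), (np.int32(297), [314.0, 234.5], [293, 225, 46, 19]), (np.int32(47), [54.3, 231.3], [50, 226, 8, 12]), (np.int32(32), [104.2, 231.2], [101, 226, 9, 10]), (np.int32(40), [75.0, 236.9], [71, 232, 9, 11]), (np.int32(31), [87.1, 239.9], [84, 235, 7, 12]), (np.int32(1154), [296.3, 268.8], [267, 239, 75, 46]), (np.int32(100), [351.5, 249.8], [345, 243, 13, 16]), (np.int32(506), [310.9, 352.8], [295, 338, 30, 27]), (np.int32(97), [15.1, 393.8], [8, 386, 15, 14])]
knob [ 0.7432 -0.0168  0.198 ] [250.9 179. ]
weight [0.4456 0.0345 0.211 ] [360.2 213.8]
standtop [ 0.515  -0.3646  0.112 ] [363.4 142.5]
bigstand [ 0.7018 -0.2805  0.15  ] [297.6 137.4]
```

View pics/c1.png

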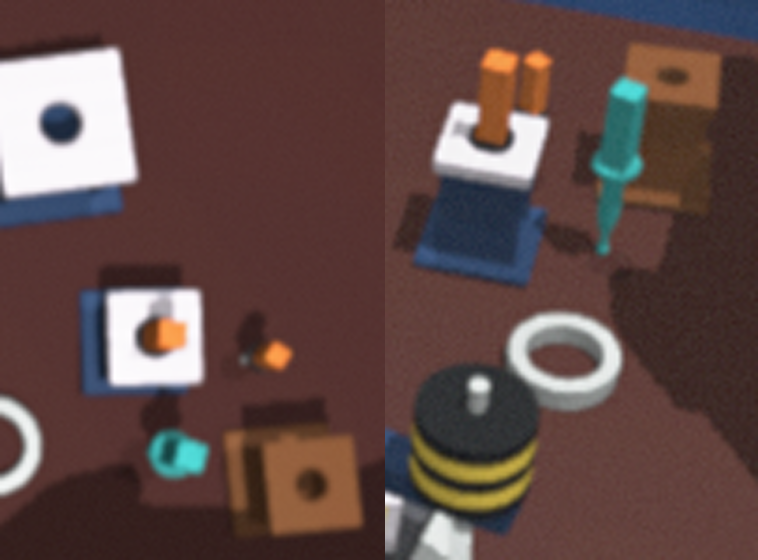

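The crop confirms it. The larger orange stylus stands in the small blue stand (crop 165,335), with the smaller orange decoy standing to its right (crop 270,355).

```bash
cat >> h.py <<'E'
def cur():
    o=bot.observe();return np.array(o["position"]),Rn.from_euler("xyz",o["tool_rot"]),o
def plan(p0,R0,p1,R1,n,nd=4):
    """n equal rows from pose0 to pose1; prints rounded rows; returns reached pose"""
    rv=(R0.inv()*R1).as_rotvec();p,R=np.array(p0,float),R0;dps=[];rots=[]
    for i in range(n):
        goal=p0+(np.array(p1)-p0)*(i+1)/n
        dp=np.round(R.inv().apply(goal-p)/.8,nd);w=np.round((R0*Rn.from_rotvec(rv*(i+1)/n)).as_rotvec()*0+ (R.inv()*(R0*Rn.from_rotvec(rv*(i+1)/n))).as_rotvec()/np.pi,nd)
        p=p+R.apply(dp*.8);R=R*Rn.from_rotvec(w*np.pi);dps.append((dp+0).tolist());rots.append((w+0).tolist())
    print('"dp":',dps,'\n"rotation":',rots);return p,R
E
python3 - <<'E'
from h import *
p,R,o=cur();c=calibration("wrist");T=np.array(c["T"])
print(np.array(c["camera_matrix"]).round(1).tolist());print("cam in tool",R.inv().apply(T[:3,3]-p).round(4),(R.inv().as_matrix()@T[:3,:3]).round(3).tolist())
ct,cs=calibration("top"),calibration("side")
print("handle top tri",tri(ct,(417.5,210),cs,(364.8,121)))
print("decoy top tri",tri(ct,(448.5,216),cs,(375.3,121)))
R1=Rn.from_euler("xyz",[np.pi,0,0])
plan(p,R,[0.47,-0.36,0.36],R1,10)
E
```

```text
[[301.7, 0.0, 315.0], [0.0, 301.7, 199.9], [0.0, 0.0, 1.0]]
cam in tool [ 8.300e-02 -1.000e-04 -1.438e-01] [[0.001, -0.948, -0.319], [1.0, 0.001, 0.001], [-0.001, -0.319, 0.948]]
handle top tri [ 0.51601557 -0.36191658  0.19413103]
decoy top tri [ 0.49920653 -0.47252651  0.12334901]
"dp": [[0.0437, -0.0184, -0.0161], [0.0431, -0.0196, -0.0162], [0.0426, -0.0208, -0.0161], [0.0419, -0.022, -0.0162], [0.0413, -0.0233, -0.0161], [0.0407, -0.0244, -0.0162], [0.0399, -0.0255, -0.0161], [0.0392, -0.0267, -0.0162], [0.0383, -0.0278, -0.0161], [0.0376, -0.0288, -0.0162]] 
"rotation": [[0.0, 0.0, 0.0091], [-0.0001, 0.0, 0.0091], [0.0, 0.0, 0.0091], [0.0, 0.0, 0.0091], [-0.0001, 0.0, 0.0091], [0.0, 0.0, 0.0091], [0.0, 0.0001, 0.0091], [-0.0001, 0.0, 0.0091], [0.0, 0.0, 0.0091], [0.0, 0.0, 0.0091]]
```

>>> {"fn": "move_arm", "kwargs": {"jaw": [60, 60, 60, 60, 60, 60, 60, 60, 60, 60], "dp": [[0.0437, -0.0184, -0.0161], [0.0431, -0.0196, -0.0162], [0.0426, -0.0208, -0.0161], [0.0419, -0.022, -0.0162], [0.0413, -0.0233, -0.0161], [0.0407, -0.0244, -0.0162], [0.0399, -0.0255, -0.0161], [0.0392, -0.0267, -0.0162], [0.0383, -0.0278, -0.0161], [0.0376, -0.0288, -0.0162]], "rotation": [[0, 0, 0.0091], [0, 0, 0.0091], [0, 0, 0.0091], [0, 0, 0.0091], [0, 0, 0.0091], [0, 0, 0.0091], [0, 0, 0.0091], [0, 0, 0.0091], [0, 0, 0.0091], [0, 0, 0.0091]], "squeeze": 50}}

```text
clock: 1.35
position: [0.4708, -0.3593, 0.3607]
tool_rot: [-3.141, 0.0, -0.001]
force: [1.0, -0.6, -0.5]
grip_width: 0.0648
```

```bash
python3 - <<'E'
from h import *
p,R,o=cur();print(p.round(4),R.as_euler("xyz").round(4),o["clock"],o["grip_width"])
c=calibration("wrist");im=grab_frame("wrist");cv2.imwrite("pics/w1.png",im);np.save("w1.npy",np.array(c["T"]))
b=blobs(hsv(im,(5,150,100),(20,255,255)),100);print(b)
m=hsv(im,(5,150,100),(20,255,255)).astype(np.uint8)
print("hand exp",proj(c,[.516,-.362,.192]),proj(c,[.516,-.362,.118]))
for z in(.0,):pass
print([ (x[0],x[1],onz(c,x[1],.112).round(4)) for x in blobs(im.min(2)>170,300)])
E
```

```text
[ 0.4708 -0.3593  0.3607] [-3.1413e+00  4.0000e-04 -1.2000e-03] 1.35 0.06484104491651828
[(np.int32(638), [320.6, 133.2], [309, 119, 25, 29]), (np.int32(249), [399.4, 139.9], [388, 130, 28, 24]), (np.int32(1204), [389.8, 189.3], [368, 171, 60, 59]), (np.int32(2958), [416.8, 222.6], [388, 194, 60, 58])]
hand exp [317.74256612 137.28810392] [317.23063437 130.04106494]
[(np.int32(3126), [28.7, 67.9], array([ 0.5882, -0.0167,  0.112 ])), (np.int32(5172), [121.0, 85.8], array([ 0.5682, -0.123 ,  0.112 ])), (np.int32(2477), [74.5, 84.6], array([ 0.5695, -0.0667,  0.112 ])), (np.int32(3177), [319.9, 126.7], array([ 0.5196, -0.3654,  0.112 ])), (np.int32(352), [220.0, 176.2], array([ 0.455 , -0.2322,  0.112 ])), (np.int32(556), [632.2, 382.6], array([ 0.089 , -0.9062,  0.112 ])), (np.int32(325), [192.6, 386.1], array([ 0.081, -0.147,  0.112]))]
```

View pics/w1.png

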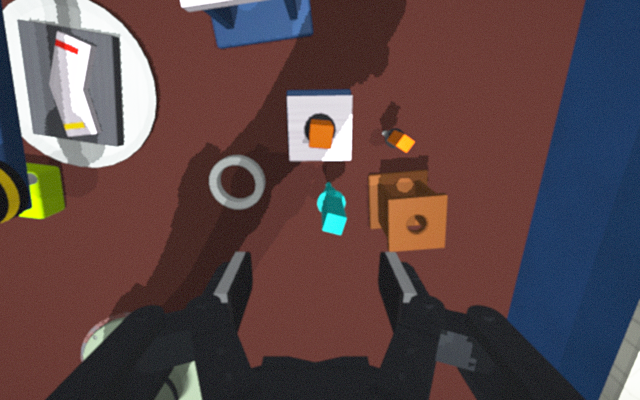

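The picture shows the handle top at (321,134) on the white plate (320,127), nearly aligned with the jaws. The ring, box and turquoise decoy are all clear of it.

```bash
python3 - <<'E'
from h import *
im=cv2.imread("pics/w1.png");c=dict(calibration("wrist"));c["T"]=np.load("w1.npy")
roi=np.zeros(im.shape[:2],bool);roi[80:170,280:360]=1
def rect(m):
    k=max(cv2.findContours((m&roi).astype(np.uint8),0,2)[0],key=cv2.contourArea);r=cv2.minAreaRect(k);return r
print("orange all",rect(hsv(im,(5,150,100),(20,255,255))))
v=cv2.cvtColor(im,cv2.COLOR_BGR2HSV);o=hsv(im,(5,150,60),(20,255,255))&roi
print(np.percentile(v[...,2][o],[5,25,50,75,95]))
print("plate",rect(im.min(2)>100)); r=rect(im.min(2)>100)
cc=cv2.boxPoints(r);w=np.array([onz(c,q,.112) for q in cc]);print(w.round(4).tolist(),w.mean(0))
print("top ctr",[onz(c,q,.192).round(4).tolist() for q in cv2.boxPoints(rect(hsv(im,(5,150,100),(20,255,255))))])
big=cv2.resize(im[85:170,280:360],None,fx=7,fy=7,interpolation=cv2.INTER_CUBIC);cv2.imwrite("pics/c2.png",big)
E
```

```text
orange all ((321.0, 133.0), (28.0, 24.0), 90.0)
[ 81. 176. 226. 227. 230.]
plate ((318.9999694824219, 127.99998474121094), (65.99998474121094, 65.99998474121094), -0.0)
[[0.4755, -0.321, 0.112], [0.5576, -0.3236, 0.112], [0.5576, -0.4047, 0.112], [0.4755, -0.4079, 0.112]] [ 0.51655151 -0.3642916   0.112     ]
top ctr [[0.5341, -0.3532, 0.192], [0.5341, -0.3772, 0.192], [0.5061, -0.3778, 0.192], [0.5061, -0.353, 0.192]]
```

View pics/c2.png

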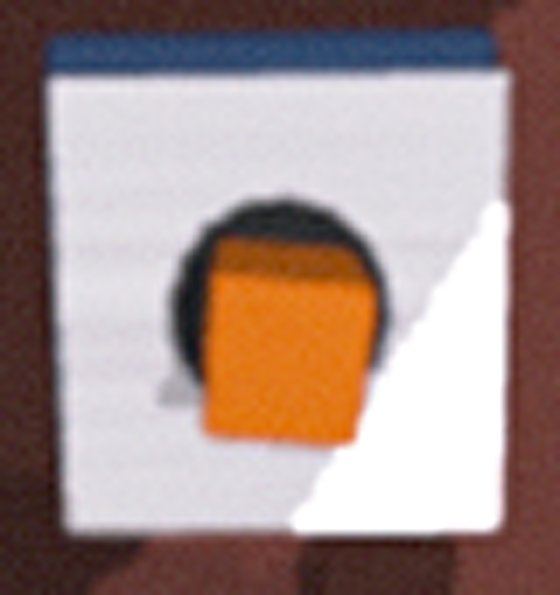

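The crop shows the handle's top face centred at about (321,136), turned about 3.4° clockwise, and the flange circle centred at about (320,128.6).

```bash
python3 - <<'E'
from h import *
c=dict(calibration("wrist"));c["T"]=np.load("w1.npy")
t=onz(c,(320.9,136.2),.192);f=onz(c,(320,128.6),.118);print(t,f)
cn=[onz(c,(280+a/7,85+b/7),.192) for a,b in((207,272),(378,283),(356,444),(204,435))]
for i in range(4):
    d=cn[(i+1)%4]-cn[i];print(np.linalg.norm(d).round(4),np.degrees(np.arctan2(d[1],d[0])).round(1))
p,R,o=cur();R1=R*Rn.from_rotvec([0,0,.06]);R1=Rn.from_euler("xyz",[np.pi,0,R1.as_euler("xyz")[2]])
g=(t+f)/2
p,R=plan(p,R,[g[0],g[1],.225],R1,5);print(p);p,R=plan(p,R,[g[0],g[1],.147],R1,5);print(p)
E
```

```text
[ 0.51709457 -0.36521827  0.192     ] [ 0.51776574 -0.36546319  0.118     ]
0.0247 -93.6
0.0233 173.1
0.0225 86.6
0.0234 -1.4
"dp": [[0.0105, 0.0026, 0.0343], [0.0105, 0.0024, 0.0343], [0.0105, 0.0022, 0.0343], [0.0106, 0.0022, 0.0343], [0.0107, 0.002, 0.0343]] 
"rotation": [[-0.0001, -0.0002, 0.0038], [-0.0001, -0.0002, 0.0038], [-0.0001, -0.0001, 0.0039], [-0.0001, -0.0002, 0.0038], [0.0, -0.0002, 0.0038]]
[ 0.51746379 -0.36535063  0.22498658]
"dp": [[0.0, 0.0, 0.0195], [0.0, 0.0, 0.0195], [0.0, 0.0, 0.0195], [0.0, 0.0, 0.0195], [0.0, 0.0, 0.0195]] 
"rotation": [[0.0, 0.0, 0.0], [0.0, 0.0, 0.0], [0.0, 0.0, 0.0], [0.0, 0.0, 0.0], [0.0, 0.0, 0.0]]
[ 0.51746133 -0.36534068  0.14698659]
```

>>> {"fn": "move_arm", "kwargs": {"jaw": [60, 60, 60, 60, 60, 60, 60, 60, 60, 60], "dp": [[0.0105, 0.0026, 0.0343], [0.0105, 0.0024, 0.0343], [0.0105, 0.0022, 0.0343], [0.0106, 0.0022, 0.0343], [0.0107, 0.002, 0.0343], [0, 0, 0.0195], [0, 0, 0.0195], [0, 0, 0.0195], [0, 0, 0.0195], [0, 0, 0.0195]], "rotation": [[-0.0001, -0.0002, 0.0038], [-0.0001, -0.0002, 0.0038], [-0.0001, -0.0001, 0.0039], [-0.0001, -0.0002, 0.0038], [0, -0.0002, 0.0038], [0, 0, 0], [0, 0, 0], [0, 0, 0], [0, 0, 0], [0, 0, 0]]}}

```text
clock: 2.65
position: [0.5117, -0.3706, 0.1444]
tool_rot: [3.14, 0.003, -0.06]
force: [0.7, 0.1, 0.0]
grip_width: 0.0651
```

>>> {"fn": "move_arm", "kwargs": {"jaw": [255, 255, 255, 255, 255, 255, 255, 255], "dp": [[0, 0, 0], [0, 0, 0], [0, 0, 0], [0, 0, 0], [0, 0, 0], [0, 0, 0], [0, 0, 0], [0, 0, 0]], "rotation": [[0, 0, 0], [0, 0, 0], [0, 0, 0], [0, 0, 0], [0, 0, 0], [0, 0, 0], [0, 0, 0], [0, 0, 0]], "squeeze": 60}}

```text
clock: 3.65
position: [0.5121, -0.3702, 0.1455]
tool_rot: [3.141, 0.002, -0.06]
force: [0.6, 5.0, 2.7]
grip_width: 0.0232
```

```bash
python3 - <<'E'
from h import *
for i in range(4):
    p,R,o=cur();print(o["clock"],p.round(5),R.as_euler("xyz").round(4),o["force"].round(2),o["moment"].round(3),o["grip_width"])
    im=grab_frame("top")
E
```

```text
3.65 [ 0.51206 -0.37016  0.14554] [ 3.1406e+00  2.3000e-03 -5.9800e-02] [0.65 5.02 2.7 ] [ 1.364 -0.211  0.066] 0.02322358034686773
3.7 [ 0.51205 -0.37019  0.14554] [ 3.1406e+00  2.3000e-03 -5.9800e-02] [1.33 4.96 3.33] [ 1.363 -0.194  0.046] 0.023145224921050138
3.75 [ 0.51204 -0.3702   0.14555] [ 3.1406e+00  2.3000e-03 -5.9800e-02] [0.55 5.01 3.64] [ 1.425 -0.245  0.03 ] 0.023222356228702577
3.8 [ 0.51206 -0.3702   0.14555] [ 3.1405e+00  2.2000e-03 -5.9800e-02] [0.43 5.4  3.95] [ 1.383 -0.213 -0.031] 0.023678188851403013
```

The arm's settling put the grasp 5 mm off centre. I'll open, recentre and grip again.

>>> {"fn": "move_arm", "kwargs": {"jaw": [60, 60, 60, 60, 60, 60, 60, 60, 60, 60], "dp": [[0, 0, 0], [0, 0, 0], [0, 0, 0], [0, 0, 0], [0.003, -0.003, 0], [0.0034, -0.0035, 0], [0, 0, 0], [0, 0, 0], [0, 0, 0], [0, 0, 0]], "rotation": [[0, 0, 0], [0, 0, 0], [0, 0, 0], [0, 0, 0], [0, 0, 0], [0, 0, 0], [0, 0, 0], [0, 0, 0], [0, 0, 0], [0, 0, 0]]}}

```text
clock: 5.1
position: [0.5171, -0.3658, 0.1453]
tool_rot: [3.14, 0.003, -0.06]
force: [0.5, -0.7, 0.2]
grip_width: 0.0653
```

```bash
python3 - <<'E'
from h import *
p,R,o=cur();print(o["clock"],p.round(5),R.as_euler("xyz").round(4),o["force"].round(2),o["moment"].round(3),o["grip_width"])
c=calibration("wrist");im=grab_frame("wrist");np.save("w2.npy",np.array(c["T"]))
cv2.imwrite("pics/w2.png",im[60:400,150:490])
print(proj(c,p),proj(c,[p[0],p[1],.192]))
E
```

```text
5.1 [ 0.51708 -0.36575  0.14525] [ 3.1402e+00  2.8000e-03 -6.0200e-02] [ 0.46 -0.7   0.24] [-0.029 -0.002  0.002] 0.06534255214078384
[315.28039713 260.59015831] [315.57165411 321.59004353]
```

View pics/w2.png

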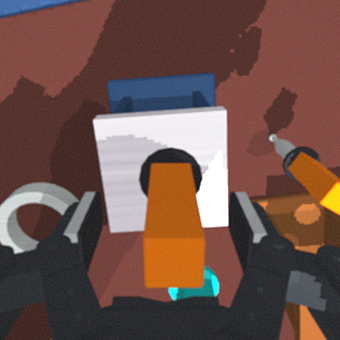

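The handle top is centred at (325,323) in the full frame, about 4 mm towards tool +y. I'll shift 3.6 mm and close.

>>> {"fn": "move_arm", "kwargs": {"jaw": [60, 60, 200, 255, 255, 255, 255, 255, 255], "dp": [[0, 0.0045, 0], [0, 0, 0], [0, 0, 0], [0, 0, 0], [0, 0, 0], [0, 0, 0], [0, 0, 0], [0, 0, 0], [0, 0, 0]], "rotation": [[0, 0, 0], [0, 0, 0], [0, 0, 0], [0, 0, 0], [0, 0, 0], [0, 0, 0], [0, 0, 0], [0, 0, 0], [0, 0, 0]], "squeeze": 60}}

```text
clock: 6.28
position: [0.517, -0.3692, 0.1454]
tool_rot: [3.14, 0.003, -0.06]
force: [0.3, 1.6, 5.8]
grip_width: 0.0233
```

```bash
python3 - <<'E'
from h import *
p,R,o=cur();print(o["clock"],p.round(5),R.as_euler("xyz").round(4),o["force"].round(2),o["moment"].round(3),o["grip_width"])
E
```

```text
6.275 [ 0.51701 -0.36919  0.14536] [ 3.1403e+00  2.6000e-03 -6.0100e-02] [0.27 1.58 5.81] [ 0.461  0.041 -0.032] 0.02334825071696109
```

Gripped. I'll lift straight up and raise the squeeze.

>>> {"fn": "move_arm", "kwargs": {"jaw": [255, 255, 255, 255, 255, 255, 255, 255, 255, 255], "dp": [[0, 0, 0], [0, 0, -0.01], [0, 0, -0.03], [0, 0, -0.04], [0, 0, -0.04], [0, 0, -0.04], [0, 0, -0.04], [0, 0, -0.04], [0, 0, -0.04], [0, 0, -0.03]], "rotation": [[0, 0, 0], [0, 0, 0], [0, 0, 0], [0, 0, 0], [0, 0, 0], [0, 0, 0], [0, 0, 0], [0, 0, 0], [0, 0, 0], [0, 0, 0]], "squeeze": 110}}

```text
clock: 7.52
position: [0.5174, -0.3691, 0.3949]
tool_rot: [3.14, 0.002, -0.06]
force: [-0.0, 0.0, -1.6]
grip_width: 0.0227
```

```bash
cat > st.py <<'E'
from h import *
YAW=np.radians(-99.4);ORG=np.array([.5722,.0217,0]);TH=np.radians(38);LB=.1234
def S(): return Rn.from_euler("z",YAW)
def toW(q): return ORG+S().apply(np.array(q)/1000.)
def Rt(th=TH): # tool x along station y, leaning to -x
    y=S().apply([0,1,0]); return Rn.from_rotvec(-th*y)*Rn.from_euler("z",YAW+np.pi/2)*Rn.from_euler("x",np.pi)
def tcp(ball,R,b=None): return np.array(ball)-R.apply([0,0,LB] if b is None else b)
E
python3 - <<'E'
from st import *
p,R,o=cur();print(o["clock"],p.round(5),R.as_euler("xyz").round(4),o["force"].round(2),o["moment"].round(3),o["grip_width"])
R1=Rt();print(R1.as_matrix().round(3))
pc=[.517,-.3692,.1453+.248];Rc=Rn.from_euler("xyz",[np.pi,.0026,-.06]);
b=toW([-100,-30,150]);t=tcp(b,R1);print("target",b,t)
plan(np.array(pc),Rc,t,R1,10)
for q in ([0,0,26],[-5,0,31]):print(toW(q))
E
```

```text
7.525 [ 0.51743 -0.36907  0.3949 ] [ 3.1398e+00  2.2000e-03 -6.0400e-02] [-0.02  0.03 -1.64] [-0.011  0.003  0.005] 0.022711232093716567
[[ 0.987 -0.129 -0.101]
 [-0.163 -0.777 -0.607]
 [ 0.     0.616 -0.788]]
target [0.55893543 0.125257   0.15      ] [0.57134373 0.20020947 0.24724053]
"dp": [[0.0026, -0.0715, 0.0183], [0.0018, -0.0725, 0.0134], [0.0012, -0.0733, 0.0087], [0.0005, -0.0737, 0.0037], [-0.0003, -0.0737, -0.0011], [-0.001, -0.0736, -0.006], [-0.0018, -0.073, -0.0108], [-0.0026, -0.072, -0.0157], [-0.0034, -0.0709, -0.0204], [-0.0041, -0.0693, -0.025]] 
"rotation": [[-0.0211, -0.001, 0.0032], [-0.0211, -0.001, 0.0032], [-0.0211, -0.0011, 0.0032], [-0.021, -0.001, 0.0033], [-0.0211, -0.001, 0.0032], [-0.0211, -0.001, 0.0032], [-0.0211, -0.001, 0.0032], [-0.0211, -0.0011, 0.0032], [-0.0211, -0.001, 0.0033], [-0.0211, -0.001, 0.0032]]
[0.5722 0.0217 0.026 ]
[0.57301663 0.02663286 0.031     ]
```

```bash
python3 - <<'E'
from st import *
pc=np.array([.5174,-.3691,.3949]);Rc=Rn.from_euler("xyz",[3.1398,.0022,-.0604]);R1=Rt()
t=tcp(toW([-100,-30,230]),R1);print(t)
a,b=plan(pc,Rc,t,R1,16)
E
```

```text
[0.57134373 0.20020947 0.32724053]
"dp": [[0.0015, -0.0447, 0.0052], [0.0013, -0.0448, 0.0034], [0.001, -0.045, 0.0015], [0.0007, -0.0449, -0.0004], [0.0004, -0.045, -0.0022], [0.0001, -0.0448, -0.0041], [-0.0001, -0.0446, -0.0059], [-0.0005, -0.0443, -0.0078], [-0.0007, -0.0439, -0.0096], [-0.0011, -0.0435, -0.0113], [-0.0013, -0.043, -0.0132], [-0.0017, -0.0424, -0.0149], [-0.0019, -0.0418, -0.0167], [-0.0022, -0.041, -0.0184], [-0.0026, -0.0402, -0.02], [-0.0028, -0.0393, -0.0217]] 
"rotation": [[-0.0131, -0.0006, 0.002], [-0.0132, -0.0007, 0.002], [-0.0131, -0.0006, 0.002], [-0.0132, -0.0007, 0.002], [-0.0131, -0.0006, 0.002], [-0.0132, -0.0007, 0.002], [-0.0131, -0.0006, 0.002], [-0.0132, -0.0006, 0.002], [-0.0131, -0.0007, 0.002], [-0.0131, -0.0006, 0.002], [-0.0132, -0.0007, 0.002], [-0.0131, -0.0006, 0.002], [-0.0132, -0.0007, 0.002], [-0.0131, -0.0006, 0.002], [-0.0132, -0.0006, 0.002], [-0.0131, -0.0007, 0.002]]
```

>>> {"fn": "move_arm", "kwargs": {"jaw": [255, 255, 255, 255, 255, 255, 255, 255], "dp": [[0.0015, -0.0447, 0.0052], [0.0013, -0.0448, 0.0034], [0.001, -0.045, 0.0015], [0.0007, -0.0449, -0.0004], [0.0004, -0.045, -0.0022], [0.0001, -0.0448, -0.0041], [-0.0001, -0.0446, -0.0059], [-0.0005, -0.0443, -0.0078]], "rotation": [[-0.0131, -0.0006, 0.002], [-0.0132, -0.0007, 0.002], [-0.0131, -0.0006, 0.002], [-0.0132, -0.0007, 0.002], [-0.0131, -0.0006, 0.002], [-0.0132, -0.0007, 0.002], [-0.0131, -0.0006, 0.002], [-0.0132, -0.0006, 0.002]]}}

```text
clock: 8.52
position: [0.5443, -0.0833, 0.3598]
tool_rot: [2.808, 0.01, -0.113]
force: [-0.1, 0.0, -2.1]
grip_width: 0.0227
```

>>> {"fn": "move_arm", "kwargs": {"jaw": [255, 255, 255, 255, 255, 255, 255, 255, 255, 255], "dp": [[-0.0007, -0.0439, -0.0096], [-0.0011, -0.0435, -0.0113], [-0.0013, -0.043, -0.0132], [-0.0017, -0.0424, -0.0149], [-0.0019, -0.0418, -0.0167], [-0.0022, -0.041, -0.0184], [-0.0026, -0.0402, -0.02], [-0.0028, -0.0393, -0.0217], [0, 0, 0], [0, 0, 0]], "rotation": [[-0.0131, -0.0007, 0.002], [-0.0131, -0.0006, 0.002], [-0.0132, -0.0007, 0.002], [-0.0131, -0.0006, 0.002], [-0.0132, -0.0007, 0.002], [-0.0131, -0.0006, 0.002], [-0.0132, -0.0006, 0.002], [-0.0131, -0.0007, 0.002], [0, 0, 0], [0, 0, 0]]}}

```text
clock: 9.78
position: [0.5714, 0.2001, 0.3259]
tool_rot: [2.478, 0.0, -0.164]
force: [0.2, 0.1, -1.8]
grip_width: 0.0228
```

```bash
python3 - <<'E'
from st import *
p,R,o=cur();print(o["clock"],p.round(4),o["qpos"].round(2),"rot err",(R.inv()*Rt()).as_rotvec().round(4))
c=calibration("wrist");im=grab_frame("wrist");np.save("w3.npy",np.array(c["T"]));cv2.imwrite("pics/w3.png",im)
print("ball exp",proj(c,p+R.apply([0,0,LB])))
for n,q in dict(Y=[9.5,-54,31],bend=[-5,0,31],Rd=[9.5,54,31],bar1=[-9,-160,116],bar2=[-9,100,116],pl=[-65,-80,26],pl2=[-65,80,26],pl3=[65,80,26]).items():print(n,proj(c,toW(q)).round(1))
E
```

```text
9.775 [0.5714 0.2001 0.3259] [-0.6   0.67 -0.11  1.26  0.48  1.74 -2.49] rot err [-0.0001  0.0003  0.0004]
ball exp [314.5004358 192.8111938]
Y [293.3 166.6]
bend [284.8 134. ]
Rd [291.7  97.7]
bar1 [316.2 246.3]
bar2 [316.5  58.5]
pl [251.9 188.9]
pl2 [244.2  77.7]
pl3 [317.9  80.9]
```

View pics/w3.png

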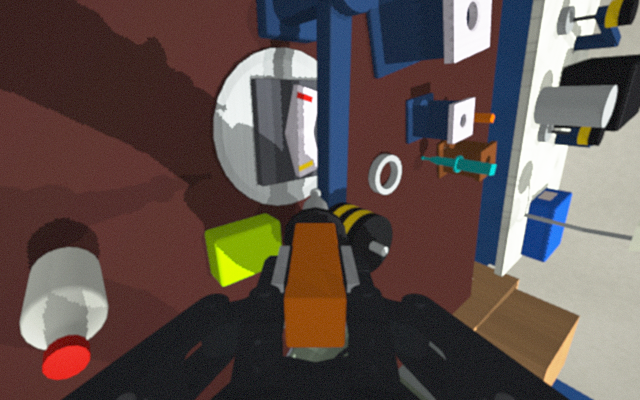

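The picture shows the seam in view under the bar: yellow near (306,167), red near (305,98), and the ball at about (316,195). I'll zoom to measure. q7 is close to its limit, so I also need to spin the tool.

```bash
python3 - <<'E'
from st import *
im=cv2.imread("pics/w3.png");cv2.imwrite("pics/c3.png",cv2.resize(im[70:220,230:350],None,fx=4,fy=4,interpolation=cv2.INTER_CUBIC))
E
```

```text
(no output)
```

View pics/c3.png

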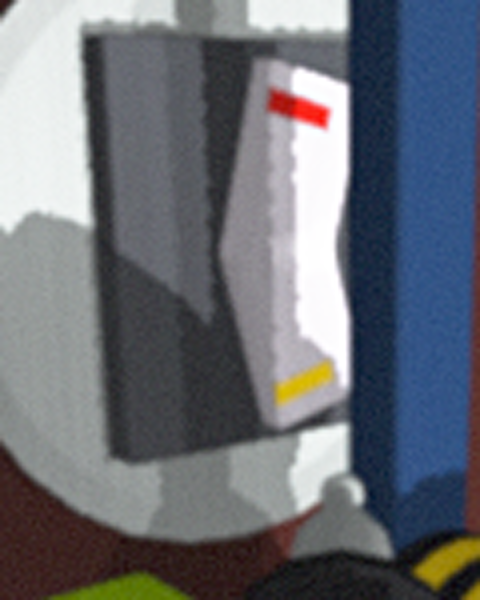

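>>> {"fn": "move_arm", "kwargs": {"jaw": [255, 255, 255], "dp": [[0, 0, 0], [0, 0, 0], [0, 0, 0]], "rotation": [[0, 0, 0.03], [0, 0, 0.03], [0, 0, 0]]}}

```text
clock: 10.2
position: [0.5714, 0.1995, 0.3263]
tool_rot: [2.484, -0.108, -0.304]
force: [0.1, 0.1, -2.3]
grip_width: 0.0227
```

```bash
python3 - <<'E'
from st import *
p,R,o=cur();print(o["clock"],p.round(4),o["qpos"].round(2),"rot err",(R.inv()*Rt()).as_rotvec().round(4))
E
```

```text
10.2 [0.5714 0.1995 0.3263] [-0.82  0.69  0.28  1.28  0.3   1.65 -2.52] rot err [ 0.0015  0.0005 -0.1769]
```

>>> {"fn": "move_arm", "kwargs": {"jaw": [255, 255, 255, 255, 255, 255, 255], "dp": [[0, 0, 0], [0, 0, 0], [0, 0, 0], [0, 0, 0], [0, 0, 0], [0, 0, 0], [0, 0, 0]], "rotation": [[0, 0, -0.04], [0, 0, -0.05], [0, 0, -0.05], [0, 0, -0.05], [0, 0, -0.03], [0, 0, 0], [0, 0, 0]]}}

```text
clock: 11.08
position: [0.5713, 0.2, 0.3254]
tool_rot: [2.545, 0.309, 0.254]
force: [0.8, -0.2, -1.7]
grip_width: 0.023
```

```bash
python3 - <<'E'
from st import *
p,R,o=cur();print(o["clock"],p.round(4),o["qpos"].round(2),"rot err",(R.inv()*Rt()).as_rotvec().round(4))
c=dict(calibration("wrist"));c["T"]=np.load("w3.npy")
def st(q): return S().inv().apply(q-ORG)*1000
for n,(a,b) in dict(redend=(258,58),bend=(220,248),yelend=(268,430)).items():
    print(n,st(onz(c,(230+a/4,70+b/4),.026)).round(1))
for n,(a,b) in dict(red1=(268,100),yel1=(275,392),redtop=(262,62)).items():
    print("z38",n,st(onz(c,(230+a/4,70+b/4),.038)).round(1))
print("ball px",230+343/4,70+492/4)
E
```

```text
11.075 [0.5713 0.2    0.3254] [-0.73  0.68  0.11  1.27  0.38  1.69 -1.89] rot err [-0.0006  0.0021  0.5146]
redend [18.7 73.3 26. ]
bend [-1.3  2.4 26. ]
yelend [ 20.  -75.1  26. ]
z38 red1 [14.7 57.8 38. ]
z38 yel1 [ 15.6 -55.9  38. ]
z38 redtop [12.3 71.4 38. ]
ball px 315.75 193.0
```

The seam corners come out at (18.7,73), (-1,2) and (20,-75). They should be (19,±71.5) and (0,0), so the station pose is good to about 2 mm. The ball is within 1 px of where I predicted. Spinning back the other way brought q7 to -1.89. Next I'll plan the pre-contact pose and the press.

```bash
cat >> st.py <<'E'
R1=Rt()*Rn.from_euler("z",-.5146)
AX=np.array([np.sin(TH),0,-np.cos(TH)])*1  # tool z in station axes
n1=5*np.array([-np.cos(.26),-np.sin(.26),0]);n2=n1*[1,-1,1]
d1=np.array([np.sin(.26),-np.cos(.26),0]);d2=d1*[1,-1,1];Z=np.array([0,0,31.])
SEAM=dict(Y=56*d1+n1+Z,s2=30*d1+n1+Z,B=np.array([-5,0,31.]),s4=30*d2+n2+Z,Rd=56*d2+n2+Z)
def st(q): return S().inv().apply(np.asarray(q)-ORG)*1000
E
python3 - <<'E'
from st import *
p,R,o=cur();print(p.round(4))
t=tcp(toW(SEAM["Y"]-30*AX),R1);a,b=plan(p,R,t,R1,8);print(a,t)
ct=calibration("top");print("box",st(onz(ct,(257,244.5),.05)))
E
```

```text
[0.5713 0.2    0.3254]
"dp": [[-0.0007, -0.0067, 0.0301], [-0.0007, -0.0067, 0.0301], [-0.0007, -0.0067, 0.0301], [-0.0007, -0.0068, 0.0301], [-0.0007, -0.0067, 0.0301], [-0.0007, -0.0067, 0.0301], [-0.0008, -0.0067, 0.0301], [-0.0007, -0.0068, 0.0301]] 
"rotation": [[0.0, 0.0001, 0.0], [-0.0001, 0.0, 0.0], [0.0, 0.0001, 0.0], [-0.0001, 0.0001, 0.0], [0.0, 0.0001, 0.0], [-0.0001, 0.0, 0.0], [0.0, 0.0001, 0.0], [0.0, 0.0001, 0.0]]
[0.53139461 0.11450011 0.15188702] [0.53140347 0.11448697 0.15188085]
box [ -79.59190564 -176.09830281   50.        ]
```

>>> {"fn": "move_arm", "kwargs": {"jaw": [255, 255, 255, 255, 255, 255, 255, 255, 255, 255], "dp": [[-0.0007, -0.0067, 0.0301], [-0.0007, -0.0067, 0.0301], [-0.0007, -0.0067, 0.0301], [-0.0007, -0.0068, 0.0301], [-0.0007, -0.0067, 0.0301], [-0.0007, -0.0067, 0.0301], [-0.0008, -0.0067, 0.0301], [-0.0007, -0.0068, 0.0301], [0, 0, 0], [0, 0, 0]], "rotation": [[0, 0, 0], [0, 0, 0], [0, 0, 0], [0, 0, 0], [0, 0, 0], [0, 0, 0], [0, 0, 0], [0, 0, 0], [0, 0, 0], [0, 0, 0]]}}

```text
clock: 12.32
position: [0.5317, 0.1154, 0.1526]
tool_rot: [2.545, 0.309, 0.256]
force: [0.1, 0.4, -1.2]
grip_width: 0.0229
```

```bash
python3 - <<'E'
from st import *
p,R,o=cur();print(o["clock"],p.round(4),o["qpos"].round(2),o["force"].round(2),"rot err",(R.inv()*R1).as_rotvec().round(4))
b=p+R.apply([0,0,LB]);print("ball st",st(b).round(1),"want",(SEAM["Y"]-30*AX).round(1))
c=calibration("wrist");im=grab_frame("wrist");np.save("w4.npy",np.array(c["T"]))
print("ball exp",proj(c,b).round(1))
for k,v in SEAM.items(): print(k,proj(c,toW(v)).round(1))
for k,v in dict(edgeY=[14.4,-54.1,26],bendfoot=[0,0,26],yend=[19,-71.5,26],ytop=[19,-71.5,38],rend=[19,71.5,26]).items():print(k,proj(c,toW(v)).round(1))
u,v=proj(c,b);u0,v0=int(u)-75,int(v)-90;cv2.imwrite("pics/c4.png",cv2.resize(im[v0:v0+150,u0:u0+150],None,fx=4,fy=4,interpolation=cv2.INTER_CUBIC));cv2.imwrite("pics/w4.png",im);print(u0,v0)
E
```

```text
12.325 [0.5317 0.1154 0.1526] [-0.67  0.73  0.11  1.65  0.42  1.26 -2.03] [ 0.1   0.36 -1.18] rot err [-0.0007  0.0006  0.001 ]
ball st [ -9.9 -55.4  55.3] want [ -8.9 -55.4  54.6]
ball exp [314.1 192.5]
Y [314.4 183.6]
s2 [322.3 160.8]
B [332.8 130.9]
s4 [354.9 104.8]
Rd [373.6  82.8]
edgeY [315.7 181.1]
bendfoot [333.2 130.6]
yend [310.6 195.7]
ytop [316.6 201.8]
rend [384.9  69.8]
239 102
```

View pics/c4.png

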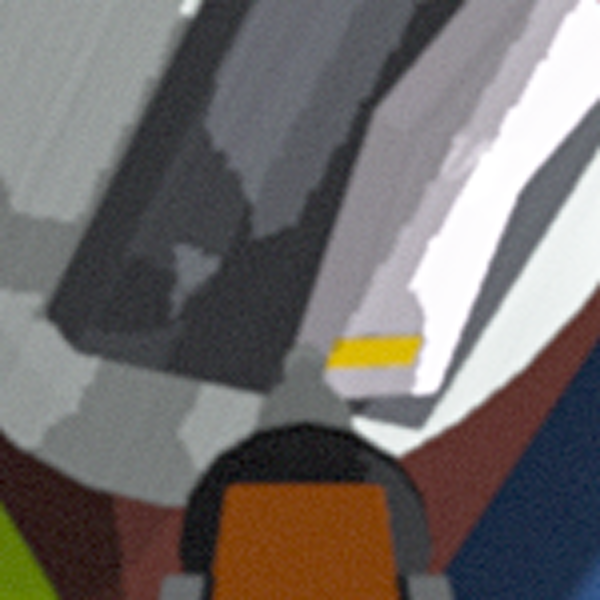

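The crop agrees with the model. The bend foot is at (332.8,129) against (333.2,130.6) predicted, and the ball is in line with the yellow mark. Next I'll press in along the stylus axis.

>>> {"fn": "move_arm", "kwargs": {"jaw": [255, 255, 255, 255, 255, 255, 255, 255, 255, 255], "dp": [[0, 0, 0.006], [0, 0, 0.006], [0, 0, 0.006], [0, 0, 0.006], [0, 0, 0.005], [0, 0, 0.005], [0, 0, 0.004], [0, 0, 0.004], [0, 0, 0.003], [0, 0, 0]], "rotation": [[0, 0, 0], [0, 0, 0], [0, 0, 0], [0, 0, 0], [0, 0, 0], [0, 0, 0], [0, 0, 0], [0, 0, 0], [0, 0, 0], [0, 0, 0]]}}

```text
clock: 13.62
position: [0.5275, 0.0929, 0.1234]
tool_rot: [2.545, 0.31, 0.256]
force: [-0.5, 2.3, 0.6]
grip_width: 0.0229
```

```bash
python3 - <<'E'
from st import *
p,R,o=cur();print(o["clock"],p.round(4),o["qpos"].round(2),"F st",S().inv().apply(o["force"]).round(2),o["moment"].round(3),"rot err",(R.inv()*R1).as_rotvec().round(4))
b=p+R.apply([0,0,LB]);d=st(b)-SEAM["Y"];print("virt ball - Y",d.round(1),"press",(d@AX).round(1),"lat",d@[np.cos(TH),0,np.sin(TH)])
c=calibration("wrist");im=grab_frame("wrist");np.save("w5.npy",np.array(c["T"]));cv2.imwrite("pics/w5.png",im)
print("virt",proj(c,b),"Y",proj(c,toW(SEAM["Y"])))
E
```

```text
13.625 [0.5275 0.0929 0.1234] [-0.65  0.76  0.12  1.7   0.44  1.18 -2.04] F st [-2.19 -0.91  0.57] [ 1.19  -0.096 -0.069] rot err [-0.0005  0.0017  0.0017]
virt ball - Y [ 3.5 -0.5 -4.8] press 6.0 lat -0.20694174832256618
virt [314.07730128 192.46373103] Y [314.55196951 194.0283859 ]
```

Contact force is about 2.5 N, split between the edge and the base plate, with about 6 mm of press. Now I'll plan the trace at about 3 cm/s.

```bash
python3 - <<'E'
from st import *
for a,b in(("Y","B"),("B","Rd")):
    v=S().apply(SEAM[b]-SEAM[a])/1000;print(a,b,(R1.inv().apply(v)/.8).round(4),(R1.inv().apply(v)/.8/14).round(5))
E
```

```text
Y B [ 0.0673  0.0216 -0.0112] [ 0.00481  0.00154 -0.0008 ]
B Rd [0.0532 0.0466 0.0112] [0.0038  0.00333 0.0008 ]
```

>>> {"fn": "move_arm", "kwargs": {"jaw": [255, 255, 255, 255, 255, 255, 255, 255, 255], "dp": [[0.0024, 0.0008, -0.0004], [0.0048, 0.0015, -0.0008], [0.0048, 0.0015, -0.0008], [0.0048, 0.0015, -0.0008], [0.0048, 0.0016, -0.0008], [0.0048, 0.0015, -0.0008], [0.0048, 0.0016, -0.0008], [0.0025, 0.0008, -0.0004], [0, 0, 0]], "rotation": [[0, 0, 0], [0, 0, 0], [0, 0, 0], [0, 0, 0], [0, 0, 0], [0, 0, 0], [0, 0, 0], [0, 0, 0], [0, 0, 0]]}}

```text
clock: 14.8
position: [0.5563, 0.0961, 0.1231]
tool_rot: [2.546, 0.31, 0.256]
force: [-0.7, 3.4, -2.7]
grip_width: 0.0228
```

```bash
cat > chk.py <<'E'
import sys
from st import *
p,R,o=cur();print(o["clock"],"q",o["qpos"].round(2),"F st",S().inv().apply(o["force"]).round(2),o["moment"].round(3),"rot err",(R.inv()*R1).as_rotvec().round(4))
d=st(p+R.apply([0,0,LB]))-SEAM[sys.argv[1]];print("virt-seam",d.round(1),"press",(d@AX).round(1),"lat",(d@[np.cos(TH),0,np.sin(TH)]).round(1))
E
python3 chk.py s2
```

```text
14.8 q [-0.63  0.79  0.12  1.63  0.44  1.21 -2.  ] F st [-3.24 -1.21 -2.74] [ 2.309  0.033 -0.301] rot err [-0.0012  0.0011  0.002 ]
virt-seam [ 2.2  2.2 -5.2] press 5.4 lat -1.5
```

The ball is leaning a little more on the edge side (lateral about 3 N). I'll shift 1.5 mm laterally away from the edge while continuing to the bend.

>>> {"fn": "move_arm", "kwargs": {"jaw": [255, 255, 255, 255, 255, 255, 255, 255, 255], "dp": [[0.0028, 0.0001, -0.0003], [0.0048, 0.0008, -0.0008], [0.0048, 0.0015, -0.0008], [0.0048, 0.0015, -0.0008], [0.0048, 0.0016, -0.0008], [0.0048, 0.0015, -0.0008], [0.0048, 0.0015, -0.0008], [0.0028, 0.0008, -0.0004], [0, 0, 0]], "rotation": [[0, 0, 0], [0, 0, 0], [0, 0, 0], [0, 0, 0], [0, 0, 0], [0, 0, 0], [0, 0, 0], [0, 0, 0], [0, 0, 0]]}}

```text
clock: 15.92
position: [0.585, 0.0992, 0.1224]
tool_rot: [2.545, 0.31, 0.256]
force: [0.4, 3.8, -1.7]
grip_width: 0.0228
```

```bash
python3 chk.py B; python3 -c "
from h import *
cv2.imwrite('pics/w6.png',grab_frame('wrist')[100:250,240:390].repeat(4,0).repeat(4,1))"
```

```text
15.925 q [-0.61  0.83  0.12  1.54  0.44  1.25 -1.97] F st [-3.83 -0.23 -1.69] [ 1.806e+00 -2.870e-01 -1.000e-03] rot err [-0.0003  0.0013  0.0015]
virt-seam [ 2.5 -0.2 -5.8] press 6.1 lat -1.6
```

View pics/w6.png

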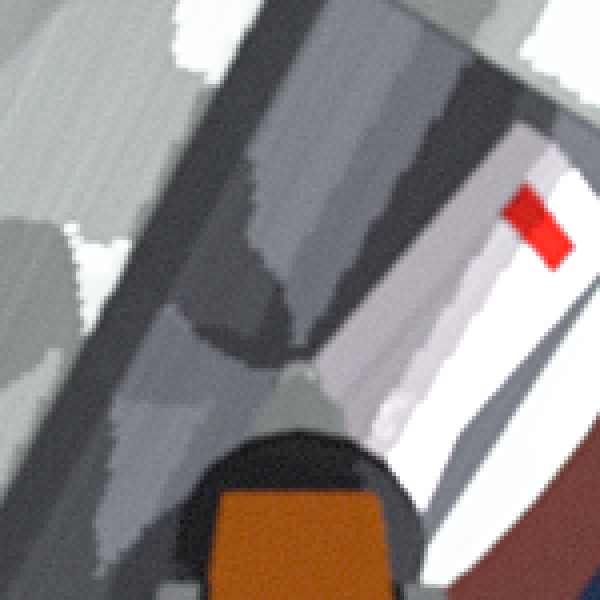

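The picture shows the ball (crop 297,368) tucked against the foot of the edge at the bend, about (315,360), with red ahead at (520,205). I'll continue to the half-way point and on to red.

>>> {"fn": "move_arm", "kwargs": {"jaw": [255, 255, 255, 255, 255, 255, 255, 255, 255], "dp": [[0.0019, 0.0016, 0.0004], [0.0038, 0.0033, 0.0008], [0.0038, 0.0033, 0.0008], [0.0038, 0.0033, 0.0008], [0.0038, 0.0033, 0.0008], [0.0038, 0.0033, 0.0008], [0.0038, 0.0033, 0.0008], [0.0038, 0.0033, 0.0008], [0, 0, 0]], "rotation": [[0, 0, 0], [0, 0, 0], [0, 0, 0], [0, 0, 0], [0, 0, 0], [0, 0, 0], [0, 0, 0], [0, 0, 0], [0, 0, 0]]}}

```text
clock: 17.1
position: [0.6132, 0.0864, 0.1224]
tool_rot: [2.544, 0.309, 0.255]
force: [2.6, 2.6, -0.6]
grip_width: 0.0227
```

```bash
python3 chk.py s4
```

```text
17.1 q [-0.58  0.86  0.13  1.48  0.44  1.26 -1.93] F st [-2.96  2.1  -0.6 ] [ 1.372 -0.985  0.582] rot err [0.0001 0.0012 0.001 ]
virt-seam [ 2.7 -0.5 -5.8] press 6.2 lat -1.4
```

>>> {"fn": "move_arm", "kwargs": {"jaw": [255, 255, 255, 255, 255, 255, 255, 255, 255, 255], "dp": [[0.0019, 0.0016, 0.0004], [0.0038, 0.0033, 0.0008], [0.0038, 0.0033, 0.0008], [0.0038, 0.0033, 0.0008], [0.0038, 0.0033, 0.0008], [0.0038, 0.0033, 0.0008], [0.0034, 0.003, 0.0008], [0.0016, 0.0014, 0.0004], [0, 0, 0], [0, 0, 0]], "rotation": [[0, 0, 0], [0, 0, 0], [0, 0, 0], [0, 0, 0], [0, 0, 0], [0, 0, 0], [0, 0, 0], [0, 0, 0], [0, 0, 0], [0, 0, 0]]}}

```text
clock: 18.35
position: [0.6381, 0.0753, 0.1222]
tool_rot: [2.545, 0.31, 0.256]
force: [2.3, 3.1, -1.0]
grip_width: 0.0229
```

```bash
python3 chk.py Rd; python3 -c "
from h import *
cv2.imwrite('pics/w7.png',grab_frame('wrist')[100:250,240:390].repeat(4,0).repeat(4,1))"
```

```text
18.35 q [-0.55  0.88  0.13  1.42  0.45  1.28 -1.89] F st [-3.39  1.76 -1.04] [ 1.394 -0.65   0.301] rot err [-0.      0.0014  0.0015]
virt-seam [ 2.8  0.8 -6. ] press 6.4 lat -1.5
```

View pics/w7.png

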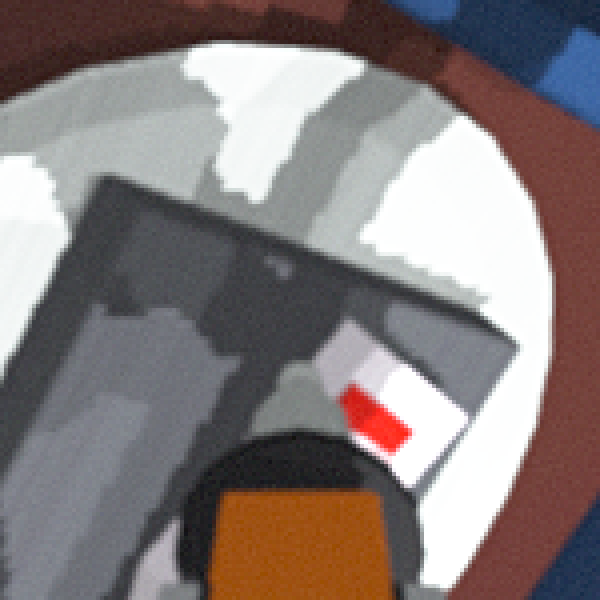

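The picture shows the ball (crop 297,370) at the foot of the edge, in line with the red stripe. I'll retreat along the axis, slowly at first, and plan the return.

>>> {"fn": "move_arm", "kwargs": {"jaw": [255, 255, 255, 255, 255, 255, 255, 255], "dp": [[0, 0, -0.004], [0, 0, -0.005], [0, 0, -0.006], [0, 0, -0.01], [0, 0, -0.015], [0, 0, -0.015], [0, 0, 0], [0, 0, 0]], "rotation": [[0, 0, 0], [0, 0, 0], [0, 0, 0], [0, 0, 0], [0, 0, 0], [0, 0, 0], [0, 0, 0], [0, 0, 0]]}}

```text
clock: 19.4
position: [0.6423, 0.1019, 0.1566]
tool_rot: [2.545, 0.31, 0.255]
force: [-0.2, 0.7, -1.3]
grip_width: 0.0227
```

```bash
python3 chk.py Rd; python3 - <<'E'
from st import *
p,R,o=cur()
a,b=plan(p,R,tcp(toW([-100,0,240]),R1),R1,8);print(a)
R2=Rn.from_euler("xyz",[3.1403,.0026,-.0601])
a,b=plan(a,b,[.517,-.365,.39],R2,18);print(a,b.as_euler("xyz"))
E
```

```text
19.4 q [-0.57  0.86  0.13  1.36  0.43  1.36 -1.87] F st [-0.65 -0.26 -1.31] [ 0.848 -0.162  0.032] rot err [-0.0003  0.0021  0.0016]
virt-seam [-24.1   0.4  28.4] press -37.2 lat -1.5
"dp": [[-0.0111, 0.0016, -0.0304], [-0.011, 0.0017, -0.0305], [-0.0111, 0.0016, -0.0304], [-0.011, 0.0017, -0.0304], [-0.0111, 0.0016, -0.0305], [-0.011, 0.0017, -0.0304], [-0.011, 0.0016, -0.0305], [-0.0111, 0.0017, -0.0304]] 
"rotation": [[0.0, 0.0001, 0.0001], [0.0, 0.0001, 0.0], [0.0, 0.0, 0.0001], [0.0, 0.0001, 0.0001], [-0.0001, 0.0001, 0.0], [0.0, 0.0001, 0.0001], [0.0, 0.0001, 0.0001], [0.0, 0.0001, 0.0]]
[0.60090205 0.19528815 0.33722477]
"dp": [[-0.0158, 0.0292, 0.0213], [-0.0155, 0.0304, 0.0201], [-0.0149, 0.0313, 0.0189], [-0.0145, 0.0323, 0.0175], [-0.0139, 0.0332, 0.0163], [-0.0134, 0.0341, 0.0149], [-0.0128, 0.0348, 0.0135], [-0.0121, 0.0356, 0.0122], [-0.0115, 0.0363, 0.0108], [-0.0108, 0.0368, 0.0093], [-0.0101, 0.0374, 0.0079], [-0.0093, 0.0378, 0.0065], [-0.0086, 0.0383, 0.0051], [-0.0077, 0.0385, 0.0036], [-0.007, 0.0389, 0.0021], [-0.0061, 0.039, 0.0007], [-0.0053, 0.0392, -0.0007], [-0.0043, 0.0392, -0.0022]] 
"rotation": [[0.0112, 0.0035, 0.007], [0.0113, 0.0036, 0.007], [0.0112, 0.0035, 0.0069], [0.0112, 0.0036, 0.007], [0.0113, 0.0035, 0.007], [0.0112, 0.0036, 0.007], [0.0112, 0.0035, 0.007], [0.0113, 0.0035, 0.0069], [0.0112, 0.0036, 0.007], [0.0113, 0.0035, 0.007], [0.0112, 0.0036, 0.007], [0.0112, 0.0035, 0.007], [0.0113, 0.0036, 0.0069], [0.0112, 0.0035, 0.007], [0.0112, 0.0036, 0.007], [0.0113, 0.0035, 0.007], [0.0112, 0.0035, 0.007], [0.0112, 0.0036, 0.0069]]
[ 0.51703281 -0.3650221   0.39000734] [ 3.14019250e+00  2.57151555e-03 -5.99602745e-02]
```

>>> {"fn": "move_arm", "kwargs": {"jaw": [255, 255, 255, 255, 255, 255, 255, 255], "dp": [[-0.0111, 0.0016, -0.0304], [-0.011, 0.0017, -0.0305], [-0.0111, 0.0016, -0.0304], [-0.011, 0.0017, -0.0304], [-0.0111, 0.0016, -0.0305], [-0.011, 0.0017, -0.0304], [-0.011, 0.0016, -0.0305], [-0.0111, 0.0017, -0.0304]], "rotation": [[0, 0, 0], [0, 0, 0], [0, 0, 0], [0, 0, 0], [0, 0, 0], [0, 0, 0], [0, 0, 0], [0, 0, 0]]}}

```text
clock: 20.4
position: [0.6009, 0.1954, 0.3378]
tool_rot: [2.544, 0.311, 0.255]
force: [-0.9, -0.3, -1.0]
grip_width: 0.0225
```

>>> {"fn": "move_arm", "kwargs": {"jaw": [255, 255, 255, 255, 255, 255, 255, 255, 255], "dp": [[-0.0158, 0.0292, 0.0213], [-0.0155, 0.0304, 0.0201], [-0.0149, 0.0313, 0.0189], [-0.0145, 0.0323, 0.0175], [-0.0139, 0.0332, 0.0163], [-0.0134, 0.0341, 0.0149], [-0.0128, 0.0348, 0.0135], [-0.0121, 0.0356, 0.0122], [-0.0115, 0.0363, 0.0108]], "rotation": [[0.0112, 0.0035, 0.007], [0.0113, 0.0036, 0.007], [0.0112, 0.0035, 0.0069], [0.0112, 0.0036, 0.007], [0.0113, 0.0035, 0.007], [0.0112, 0.0036, 0.007], [0.0112, 0.0035, 0.007], [0.0113, 0.0035, 0.0069], [0.0112, 0.0036, 0.007]]}}

```text
clock: 21.52
position: [0.5588, -0.0861, 0.3638]
tool_rot: [2.834, 0.134, 0.118]
force: [-0.4, -0.3, -1.4]
grip_width: 0.0228
```

>>> {"fn": "move_arm", "kwargs": {"jaw": [255, 255, 255, 255, 255, 255, 255, 255, 255], "dp": [[-0.0108, 0.0368, 0.0093], [-0.0101, 0.0374, 0.0079], [-0.0093, 0.0378, 0.0065], [-0.0086, 0.0383, 0.0051], [-0.0077, 0.0385, 0.0036], [-0.007, 0.0389, 0.0021], [-0.0061, 0.039, 0.0007], [-0.0053, 0.0392, -0.0007], [-0.0043, 0.0392, -0.0022]], "rotation": [[0.0113, 0.0035, 0.007], [0.0112, 0.0036, 0.007], [0.0112, 0.0035, 0.007], [0.0113, 0.0036, 0.0069], [0.0112, 0.0035, 0.007], [0.0112, 0.0036, 0.007], [0.0113, 0.0035, 0.007], [0.0112, 0.0035, 0.007], [0.0112, 0.0036, 0.0069]]}}

```text
clock: 22.65
position: [0.5168, -0.366, 0.3903]
tool_rot: [3.141, 0.005, -0.061]
force: [0.5, 0.1, -1.6]
grip_width: 0.0232
```

>>> {"fn": "move_arm", "kwargs": {"jaw": [255, 255, 255], "dp": [[0, 0, 0], [0, 0, 0], [0, 0, 0]], "rotation": [[0, 0, 0], [0, 0, 0], [0, 0, 0]]}}

```text
clock: 23.02
position: [0.5178, -0.3639, 0.3903]
tool_rot: [3.14, 0.005, -0.058]
force: [-0.0, -0.5, -1.7]
grip_width: 0.0225
```

```bash
python3 - <<'E'
from st import *
p,R,o=cur();print(o["clock"],p.round(4),R.as_euler("xyz").round(4),o["force"].round(2),o["moment"].round(3))
R2=Rn.from_euler("xyz",[np.pi,0,-.06])
a,b=plan(p,R,[.517,-.365,.27],R2,4);print(a)
c=calibration("wrist");im=grab_frame("wrist");cv2.imwrite("pics/w8.png",im)
roi=np.zeros(im.shape[:2],bool);roi[60:260,230:420]=1
m=(im.min(2)>100)&roi
for x in blobs(m,150): print(x)
print("hole exp",proj(c,[.5168,-.3648,.112]),"ball exp",proj(c,p+R.apply([0,0,LB])))
hs=(im.max(2)<60)&roi
for x in blobs(hs,30): print("dark",x)
E
```

```text
23.025 [ 0.5178 -0.3639  0.3903] [ 3.1403  0.0053 -0.0585] [-0.04 -0.5  -1.74] [-0.026 -0.004  0.02 ]
"dp": [[0.0, 0.0003, 0.0376], [-0.0001, 0.0004, 0.0376], [-0.0001, 0.0003, 0.0376], [-0.0002, 0.0004, 0.0376]] 
"rotation": [[0.0001, 0.0004, 0.0001], [0.0001, 0.0004, 0.0001], [0.0001, 0.0005, 0.0002], [0.0001, 0.0004, 0.0001]]
[ 0.51700164 -0.36503357  0.269998  ]
(np.int32(3216), [316.1, 159.0], [285, 128, 62, 69])
(np.int32(725), [251.2, 207.0], [230, 182, 39, 49])
hole exp [315.47510455 159.87473575] ball exp [315.08801315 192.74903511]
dark (np.int32(6386), [282.0, 115.9], [230, 60, 143, 134])
dark (np.int32(201), [380.3, 138.5], [372, 126, 17, 25])
dark (np.int32(57), [383.5, 155.9], [376, 152, 18, 11])
dark (np.int32(383), [395.9, 181.1], [374, 173, 45, 17])
dark (np.int32(124), [330.7, 192.5], [322, 188, 20, 14])
dark (np.int32(519), [241.5, 204.3], [230, 191, 29, 28])
dark (np.int32(79), [412.6, 205.0], [409, 197, 11, 15])
dark (np.int32(1001), [313.4, 224.0], [284, 207, 63, 53])
dark (np.int32(183), [233.0, 239.5], [230, 227, 12, 33])
dark (np.int32(40), [339.9, 251.9], [338, 244, 5, 16])
dark (np.int32(37), [271.6, 257.6], [266, 256, 11, 4])
dark (np.int32(38), [358.3, 257.6], [354, 256, 11, 4])
```

>>> {"fn": "move_arm", "kwargs": {"jaw": [255, 255, 255, 255, 255, 255], "dp": [[-0.0001, 0.0003, 0.0376], [-0.0001, 0.0004, 0.0376], [-0.0001, 0.0003, 0.0376], [-0.0002, 0.0004, 0.0376], [0, 0, 0], [0, 0, 0]], "rotation": [[0.0001, 0.0004, 0.0001], [0.0001, 0.0004, 0.0001], [0.0001, 0.0005, 0.0002], [0.0001, 0.0004, 0.0001], [0, 0, 0], [0, 0, 0]]}}

```text
clock: 23.82
position: [0.5172, -0.3661, 0.2715]
tool_rot: [3.141, -0.001, -0.061]
force: [-0.2, 0.2, -1.6]
grip_width: 0.0224
```

```bash
python3 - <<'E'
from st import *
p,R,o=cur();print(o["clock"],p.round(4),R.as_euler("xyz").round(4),o["force"].round(2))
c=calibration("wrist");im=grab_frame("wrist");np.save("w9.npy",np.array(c["T"]))
print("hole exp",proj(c,[.5168,-.3648,.112]),"ball exp",proj(c,p+R.apply([0,0,LB])))
u0,v0=245,100;cv2.imwrite("pics/c9.png",cv2.resize(im[v0:v0+140,u0:u0+140],None,fx=4,fy=4,interpolation=cv2.INTER_CUBIC))
E
```

```text
23.825 [ 0.5172 -0.3661  0.2715] [ 3.1405e+00 -1.5000e-03 -6.0900e-02] [-0.21  0.23 -1.55]
hole exp [313.74784959 183.11743727] ball exp [315.11124611 192.75234501]
```

View pics/c9.png

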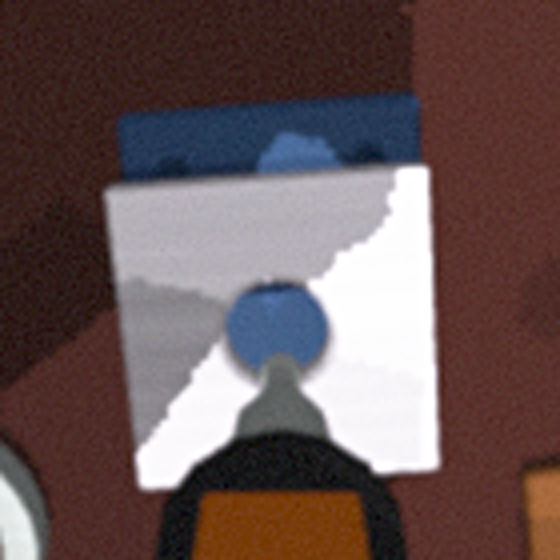

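The picture shows the hole at (314.3,183) in the full frame against (313.7,183.1) predicted, and the ball where expected. The offset is about 1 mm, so I'll lower it.

>>> {"fn": "move_arm", "kwargs": {"jaw": [255, 255, 255, 255, 255, 255, 255, 255, 255, 255], "dp": [[0, -0.001, 0.015], [0, 0, 0.018], [0, 0, 0.018], [0, 0, 0.018], [0, 0, 0.018], [0, 0, 0.018], [0, 0, 0.018], [0, 0, 0.018], [0, 0, 0.011], [0, 0, 0]], "rotation": [[0, 0, 0], [0, 0, 0], [0, 0, 0], [0, 0, 0], [0, 0, 0], [0, 0, 0], [0, 0, 0], [0, 0, 0], [0, 0, 0], [0, 0, 0]]}}

```text
clock: 25.12
position: [0.5165, -0.3652, 0.1479]
tool_rot: [3.142, 0.0, -0.061]
force: [-0.6, 0.2, -0.7]
grip_width: 0.0227
```

>>> {"fn": "move_arm", "kwargs": {"jaw": [255, 255, 255, 255], "dp": [[0, 0, 0.0015], [0, 0, 0.0015], [0, 0, 0], [0, 0, 0]], "rotation": [[0, 0, 0], [0, 0, 0], [0, 0, 0], [0, 0, 0]]}}

```text
clock: 25.62
position: [0.5168, -0.3653, 0.1463]
tool_rot: [3.141, -0.0, -0.061]
force: [-0.1, -0.5, -2.0]
grip_width: 0.0227
```

```bash
python3 - <<'E'
from st import *
p,R,o=cur();print(o["clock"],p.round(5),R.as_euler("xyz").round(4),o["force"].round(2),o["moment"].round(3))
E
```

```text
25.625 [ 0.51677 -0.36535  0.14631] [ 3.1411e+00 -5.0000e-04 -6.1500e-02] [-0.14 -0.45 -2.04] [-0.045 -0.04  -0.037]
```

>>> {"fn": "move_arm", "kwargs": {"jaw": [255, 255, 255], "dp": [[0, 0, 0.001], [0, 0, 0.0005], [0, 0, 0]], "rotation": [[0, 0, 0], [0, 0, 0], [0, 0, 0]], "squeeze": 20}}

```text
clock: 26.0
position: [0.5169, -0.3654, 0.1455]
tool_rot: [3.141, -0.001, -0.061]
force: [-2.4, 1.3, 6.6]
grip_width: 0.0227
```

>>> {"fn": "move_arm", "kwargs": {"jaw": [150, 120, 60, 60, 60, 60, 60], "dp": [[0, 0, 0], [0, 0, 0], [0, 0, 0], [0, 0, 0], [0, 0, 0], [0, 0, 0], [0, 0, 0]], "rotation": [[0, 0, 0], [0, 0, 0], [0, 0, 0], [0, 0, 0], [0, 0, 0], [0, 0, 0], [0, 0, 0]]}}

```text
clock: 26.88
position: [0.5167, -0.3653, 0.145]
tool_rot: [3.141, -0.0, -0.061]
force: [-0.2, 0.2, 1.0]
grip_width: 0.0652
```

>>> {"fn": "move_arm", "kwargs": {"jaw": [60, 60, 60, 60, 60, 60, 60, 60, 60], "dp": [[0, 0, -0.01], [0, 0, -0.03], [0, 0, -0.04], [0, 0, -0.05], [0, 0, -0.05], [0, 0, -0.05], [0, 0, -0.04], [0, 0, 0], [0, 0, 0]], "rotation": [[0, 0, 0], [0, 0, 0], [0, 0, 0], [0, 0, 0], [0, 0, 0], [0, 0, 0], [0, 0, 0], [0, 0, 0], [0, 0, 0]]}}

```text
clock: 28.0
position: [0.5164, -0.3651, 0.3607]
tool_rot: [3.141, 0.0, -0.061]
force: [-0.3, -1.2, -0.2]
grip_width: 0.0651
```

```bash
python3 - <<'E'
from st import *
p,R,o=cur();print(o["clock"],p.round(4),o["force"].round(2),o["grip_width"])
c=calibration("wrist");w=grab_frame("wrist");cv2.imwrite("pics/w10.png",w)
t=grab_frame("top");s=grab_frame("side");ct,cs=calibration("top"),calibration("side")
for n,im,cc in(("w",w,c),("top",t,ct),("side",s,cs)):
    print(n,[x for x in blobs(hsv(im,(5,170,120),(20,255,255)),30)],"exp top",proj(cc,[.5168,-.3653,.192]).round(1))
t0=cv2.imread("pics/top0.png");s0=cv2.imread("pics/side0.png")
r=np.s_[100:280,150:480]
for n,lo,hi in(("box",(30,120,100),(45,255,255)),("cap",(172,150,100),(180,255,255)),("cap2",(0,200,120),(4,255,255))):
    print(n,[blobs(hsv(i,lo,hi)[r],15) for i in(t0,t)])
print("ring",[[b for b in blobs((i.min(2)>170)[200:270,340:400],100)] for i in(t0,t)])
E
```

```text
28.0 [ 0.5164 -0.3651  0.3607] [-0.32 -1.19 -0.22] 0.06508627490975834
w [(np.int32(638), [315.3, 173.7], [304, 158, 23, 32]), (np.int32(222), [398.2, 173.5], [389, 163, 19, 20]), (np.int32(54), [404.1, 203.8], [397, 198, 13, 14]), (np.int32(1721), [420.3, 243.6], [386, 219, 58, 53])] exp top [315.3 179.9]
top [] exp top [418.4 209.3]
side [(np.int32(183), [364.5, 129.4], [360, 118, 11, 25]), (np.int32(93), [374.9, 126.4], [372, 119, 7, 16])] exp top [365.2 121. ]
box [[(np.int32(891), [106.2, 144.7], [88, 130, 37, 30])], [(np.int32(894), [106.2, 144.7], [88, 130, 37, 30])]]
cap [[], []]
cap2 [[], []]
ring [[(np.int32(298), [27.4, 42.0], [14, 29, 27, 27])], []]
```

The side view has the stylus blob at (364.5,129.4), the same box as at the start. I'll compare the ring and bottle in the side view, then hand in.

```bash
python3 - <<'E'
from st import *
from workcell import workorder
s=grab_frame("side");s0=cv2.imread("pics/side0.png")
for r in(np.s_[180:220,360:410],np.s_[320:390,280:340]):
    print([[b[:2] for b in blobs((i.min(2)>190)[r],100)] for i in(s0,s)])
p,R,o=cur();print(o["clock"],np.abs(o["qd"]).max())
workorder.job_done()
E
```

```text
[[(np.int32(213), [22.9, 19.6])], []]
[[(np.int32(506), [30.9, 32.8])], [(np.int32(508), [30.9, 32.7])]]
28.2 0.003433327166110982
the job is handed in; nothing more can be done
```

I traced the whole seam from the yellow mark, round the bend, to the red mark. The stylus is now back in its stand and released, and the job was handed in at 28.2 s; it gave no verdict.

- **Trace:** I took the larger orange stylus from the small blue stand and leaned it 38°. The press was about 6 mm and the speed about 3 cm/s. The force sensor read roughly 3–4 N, the stylus's weight included. The wrist pictures showed the ball at the foot of the edge at the bend and in line with the red stripe.
- **Contact at yellow and the two half-way points:** I judged these from arm position and measured force only. From the half-way point on, the ball leaned more on the edge than on the base plate, so I shifted 1.5 mm away from the edge; the sideways force stayed about the same.
- **Stylus in stand:** in the side view it sits exactly where it did at the start, so I take it as upright with the flange down. The gripper is 0.2 m above the stand.
- **Bystanders:** the bottle and green box have not moved in the pictures. I could not re-check the ring: the arm hid it in the top view, and the side-view brightness mask found nothing there at the end (not looked into). The tool was never lowered near the ring.
- **First grip:** it was 5 mm off centre because I planned from a reading taken while the arm was still settling. I opened, recentred and gripped again before lifting.

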